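Run the tray board home in the truck tool locker

TASK

Slowly push the plywood tray board along its two ledges in the open green tool locker, towards the end that carries the turn catch, until you feel it drop into its notches and lie down level, just below the rim; stop there and do not force it. Then push the catch round with a fingertip until it lies square over the end of the board. Only push: do not lift the board, and leave the tools and containers where they are.

Things in the scene. Friction and masses are not known exactly. Their poses are not given: they have to be found in the camera images.
- locker: Open-topped green sheet-steel truck tool locker, fixed to the bench. Origin: centre of its underside; x across, y along its length towards the end with the catch, z up. Inside 214 mm (x) by 460 mm (y), walls 4 mm; floor 4 mm and rim top 170 mm above the bench; rim turned outwards 20 mm all round
- ledges (a point): Midway between the two steel ledges (rails) inside the locker, level with their tops, 153 mm above the bench (17 mm below the rim); axes as the locker's. One runs along each long wall, 47 mm wide; between them it is open down to the floor. Each has two notches 21 mm long, in its inner and its outer half, that fit the board's studs only in its home place
- home (a point): Where the board's origin (centre of its underside) lies when it is home: at y = +85 mm in the locker, on the ledge tops, axes as the locker's; 5 mm of play in all along y. The board's front edge is then 45 mm short of the end wall: nothing but the notches stops it there
- board: Loose plywood board 210 (x) by 200 (y) by 15 mm, 0.3 to 0.65 kg, 100 by 36 mm hand slot in its middle. Origin: centre of its underside; axes as the locker's. Slides on four domed studs 10 mm high: underside then 163, top 178 mm above the bench. At home the studs drop into the notches: it falls 10 mm onto the ledges, top 2 mm below the rim, and the studs block it
- board_rear (a point): Middle of the board's rear (-y) edge, half-way up its thickness, the place to push towards the locker's +y. The board starts 60 to 150 mm short of home, with at least 65 mm of clear space behind this edge; it takes some 2 to 7 N to slide. Pushed fast it strikes hard in the notches; 30 mm/s is safe
- catch (a joint): Flat steel turn catch on the locker's +y end rim, on a vertical pivot; stays where left (about 1 N at its tab). 0 rad: along the rim, pointing to the locker's -x; grows counter-clockwise from above to a stop at 1.57, pointing to -y over the board's end. Starts at 0 to 0.35. Bar 18 mm wide, 4 mm thick, 2 mm above the rim: clears a board that is home, but not one that has not dropped
- catch_pivot (a point): The catch's pivot at the level of the rim top (170 mm above the bench), at x = +45 mm, y = +242 mm in the locker's frame; axes as the locker's
- catch_tab (a point): Middle of the upright thumb tab on the catch's free end, 76 mm from the pivot and 20 mm above the rim. The tab is 18 mm along the bar, 4 mm across it, and stands from 6 to 32 mm above the rim; its x axis points along the bar from the tab to the pivot. Push it on its side away from the board
- spanner: Steel spanner, 190 mm long, lying on the locker's floor. Leave alone. Origin under its middle
- screwdriver: Screwdriver, 200 mm long, lying on the bench on the locker's far side. Leave alone. Origin under its middle
- spray_can: Spray can, 66 mm wide and 185 mm high, standing on the bench on the locker's far side. Leave alone. Origin under its middle
- canister: White plastic canister, 85 by 120 mm, 200 mm high, standing on the bench off the -y end of the locker. Leave alone. Origin under its middle

How it is judged:
By the outcome, as a careful person would: the job done as asked, in the order asked, and still so for the second after the job is handed in, with the robot touching nothing.
It also fails if it takes over 54 s, if anything falls off the work surface, if the arm or the gripper's body presses on something with over 40 N, if the wrist force passes 120 N, or if a joint passes its speed limit or range.

ROBOT

A 6-joint arm with a two-finger parallel gripper is mounted at the origin on the work surface. World frame = base frame: x ahead of the robot, y to its left, z up, the work surface at z = 0. Lengths are in m, angles in rad, forces in N, time in s.
With the tool pointing down it reaches from about 0.35 to 0.975 m from the base axis. Payload 4.9 kg.
Tool frame: the origin (TCP) lies at the very end of the fingers, on their centre line; the grasp point (between the pads) lies 19 mm behind it; z points along the fingers, x is the direction in which the jaws open and shut, and the axes are right-handed (so a half turn about z gives the same grasp; the last joint's range is limited). The gripper opens to 85 mm and grips with 20 to 120 N. Pads are 22 mm wide; open, the fingers measure 114 mm over their backs; the gripper's body (76 mm by 85 mm) begins 54 mm behind the grasp point. The pads swing forward as they close: fully open they stand 13 mm farther back than shut.
Start: joints at [0.987, 0.053, 1.613, -0, 1.476, -0.119], TCP at [0.28, 0.559, 0.231] pointing down, gripper open.
Joint ranges: [-3.01, 3.01], [-1.01, 2.22], [0.06, 2.58], [-1.02, 4.17], [0.09, 2.62], [-3.14, 3.14]. Speed limits (rad/s): [2.57, 2.57, 3.14, 3.14, 3.14, 3.14].

INTERFACE

Orientations are given as a unit quaternion [w, x, y, z].
In Python, from plant import * gives the robot as it stands.
- The arm moves only by the shell command python3 -m inch 'ROWS'. ROWS is text: rows parted by semicolons, each of 7 numbers parted by spaces: the shift along the tool's x, y, z in m, then the turn, a rotation vector about the tool's x, y, z in rad, then the closure, from 0 (fully open) to 1 (shut). A call has 1 to 10 rows; each row shifts and turns the commanded pose from where the row before left it, along the tool's axes as they then stand; what a row does not reach is not made up. A row lasts 1/12 s, in which the tool goes at most 41.7 mm and 7.16 degrees, less where a joint would pass 70% of its speed; a pose out of reach is approached as far as the arm can. A call with a gripper value outside its range is refused whole. The fingers move at their own pace and stop on an object; the grip force is fixed at half the most. Time passes only in rows, so rows that do not move let the fingers close. It gives the time, the measured TCP pose, the force and the opening at its end, in the units of the state.
- state(): the state, without advancing time (a new reading comes with each control period).
- grab_frame(name): name is "side" or "top"; returns the picture (400x640x3 uint8, blue, green, red); there is no depth.
- camera_info(name): a dict with "vertical_fov" (degrees; the focal length in pixels is half the picture's height over the tangent of half this angle, whatever the lens; pixels are square), "cx", "cy" (the principal point, pixels), "origin" and "rotation" of the camera in the world. Camera axes: x right, y down, z forward; pixel columns grow to the right and rows downward; lengths in m; the calibration is good to about 2 mm. A picture is of the moment at which its call begins. camera_info takes no time and is no camera call.
- job_done(): hands the job in, once; it reports no verdict.
The state is a dict: "time": time; "joint_pos": joint angles; "joint_vel": joint speeds; "joint_efforts": joint torques, N m; "tool_pos": TCP position; "tool_rot": TCP orientation; "contact_force": force on the tool from outside, world axes, zero at the start; "ft_torque": the same for the moment, N m; "gripper_width": opening from 0.0 (shut) to 1.0 (fully open).
Only numpy, scipy, OpenCV 4.12 (cv2) and the standard library are available. Lean on these libraries where they do the work, as an engineer would, in place of code of your own. Each camera call takes 0.05 s, during which the arm holds its last target.

## Working session

There is one attempt and no reset: what is moved stays moved. The work goes in short steps, Python scripts to look and compute and a shell command to move; the robot and the scene stay as the last step left them, time stands still between calls to the robot, and variables do not carry over. Pictures are saved under pics/ and viewed, and the job is handed in when it is done.

```bash
mkdir -p pics; ls
python3 - <<'E'
from plant import *
import cv2
s=state();print(s)
for n in("side","top"):
    print(n,camera_info(n)); cv2.imwrite(f"pics/{n}0.png",grab_frame(n))
E
```

```text
pics
{'time': 0.0, 'joint_pos': array([ 9.87014149e-01,  5.33555428e-02,  1.61430554e+00,  2.70792287e-05,
        1.47598318e+00, -1.18957674e-01]), 'joint_vel': array([ 1.05632820e-03,  5.20553754e-04, -3.93083866e-04,  2.14756057e-05,
       -1.84994895e-03, -6.57377385e-04]), 'joint_efforts': array([-7.95595952e-04, -3.93698359e+01, -3.70166624e+01, -1.85598788e-04,
        7.44982157e-03,  1.26256072e-06]), 'tool_pos': array([0.27978988, 0.55818004, 0.23005693]), 'tool_rot': array([ 4.19152022e-04,  8.50960259e-01,  5.25229079e-01, -9.36357342e-04]), 'contact_force': array([ 0.6828202 ,  0.03188661, -0.20227254]), 'ft_torque': array([-0.02238413,  0.05141406,  0.06640687]), 'gripper_width': 1.0002146073460396}
side {'vertical_fov': 49.45319019428614, 'cx': 316.06069884219477, 'cy': 195.19723538302424, 'origin': array([ 0.35389656, -0.77922695,  0.83304857]), 'rotation': array([-0.38599285,  0.9039419 , -0.16752365,  0.07638319])}
top {'vertical_fov': 54.623553879399246, 'cx': 313.10805347117497, 'cy': 202.10119205618764, 'origin': array([ 0.41947895, -0.1166229 ,  1.23185514]), 'rotation': array([ 0.06145479, -0.70193639,  0.70660009, -0.06499945])}
```

View pics/top0.png

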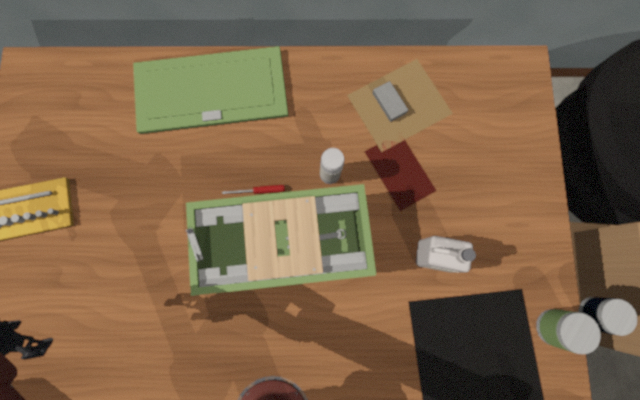

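View pics/side0.png

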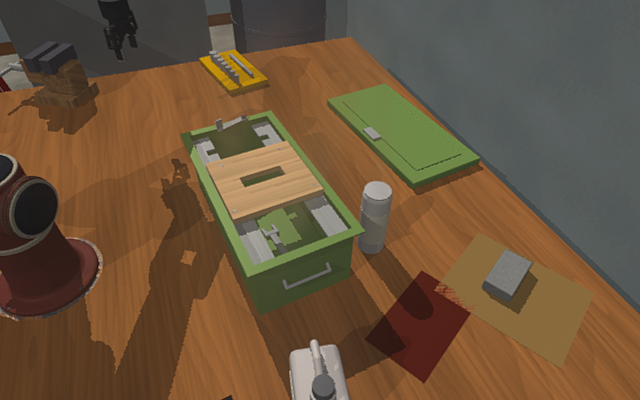

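The top view shows the locker at about (280,240) with its +y end to the left. The board spans columns 243–322, and the catch is near (195,245). Next I'll measure all of these.

```bash
cat > h.py <<'E'
from plant import *
import numpy as np, cv2
from scipy.spatial.transform import Rotation as R
def cam(n):
    c=camera_info(n); q=c['rotation']; return c, R.from_quat([q[1],q[2],q[3],q[0]]).as_matrix(), 200/np.tan(np.radians(c['vertical_fov']/2))
def ray(n,px,z):
    c,M,f=cam(n); px=np.atleast_2d(px).astype(float)
    d=np.c_[(px[:,0]-c['cx'])/f,(px[:,1]-c['cy'])/f,np.ones(len(px))]@M.T
    o=c['origin']; return o+d*((z-o[2])/d[:,2])[:,None]
def proj(n,p):
    c,M,f=cam(n); q=(np.atleast_2d(p)-c['origin'])@M
    return np.c_[q[:,0]/q[:,2]*f+c['cx'],q[:,1]/q[:,2]*f+c['cy']]
E
python3 - <<'E'
from h import *
im=cv2.imread('pics/top0.png'); s=cv2.imread('pics/side0.png')
hsv=cv2.cvtColor(im,cv2.COLOR_BGR2HSV)
m=cv2.inRange(hsv,(35,60,85),(65,255,255)); m[:170]=0;m[310:]=0;m[:,:170]=0;m[:,400:]=0
cs,_=cv2.findContours(m,cv2.RETR_EXTERNAL,cv2.CHAIN_APPROX_NONE); c=max(cs,key=cv2.contourArea)
h=cv2.convexHull(c); r=cv2.minAreaRect(h); print(r)
b=cv2.boxPoints(r); ap=cv2.approxPolyDP(h,6,True)[:,0]; print(ap)
w=ray('top',ap,.17); print(w.round(4)); print([np.linalg.norm(w[i]-w[i-1]).round(4) for i in range(len(w))])
mb=cv2.inRange(hsv,(8,30,170),(25,140,255)); mb[:180]=0;mb[295:]=0;mb[:,:235]=0;mb[:,335:]=0
cs,_=cv2.findContours(mb,cv2.RETR_EXTERNAL,cv2.CHAIN_APPROX_NONE); c=max(cs,key=cv2.contourArea)
h=cv2.convexHull(c); ap=cv2.approxPolyDP(h,5,True)[:,0]; print(ap); w=ray('top',ap,.178); print(w.round(4),[np.linalg.norm(w[i]-w[i-1]).round(4) for i in range(len(w))])
cv2.imwrite('pics/z1.png',cv2.resize(im[175:305,175:385],None,fx=3.8,fy=3.8,interpolation=cv2.INTER_CUBIC))
cv2.imwrite('pics/z2.png',cv2.resize(s[100:230,170:370],None,fx=4,fy=4,interpolation=cv2.INTER_CUBIC))
print(proj('top',state()['tool_pos']),proj('side',state()['tool_pos']))
E
```

```text
((278.2378234863281, 239.14022827148438), (92.43118286132812, 185.52496337890625), 83.6598129272461)
[[363 186]
 [374 274]
 [191 294]
 [187 203]]
[[ 0.6568 -0.2631  0.17  ]
 [ 0.4136 -0.2855  0.17  ]
 [ 0.3645  0.2049  0.17  ]
 [ 0.6113  0.2281  0.17  ]]
[np.float64(0.4933), np.float64(0.2442), np.float64(0.4928), np.float64(0.2479)]
[[313 196]
 [322 272]
 [248 280]
 [242 205]]
[[ 0.6274 -0.1224  0.178 ]
 [ 0.4198 -0.1451  0.178 ]
 [ 0.4002  0.0525  0.178 ]
 [ 0.6033  0.0737  0.178 ]] [np.float64(0.1976), np.float64(0.2088), np.float64(0.1985), np.float64(0.2042)]
[[ 38.61986518 331.59457939]] [[128.90581685  57.86217843]]
```

View pics/z1.png

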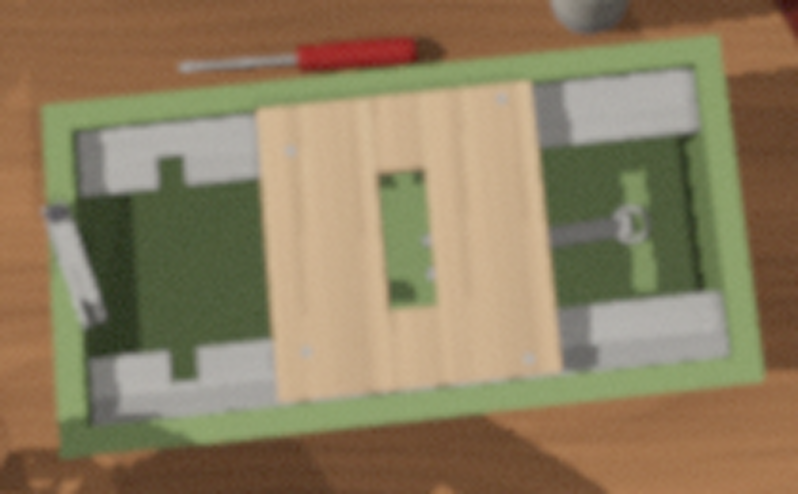

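View pics/z2.png

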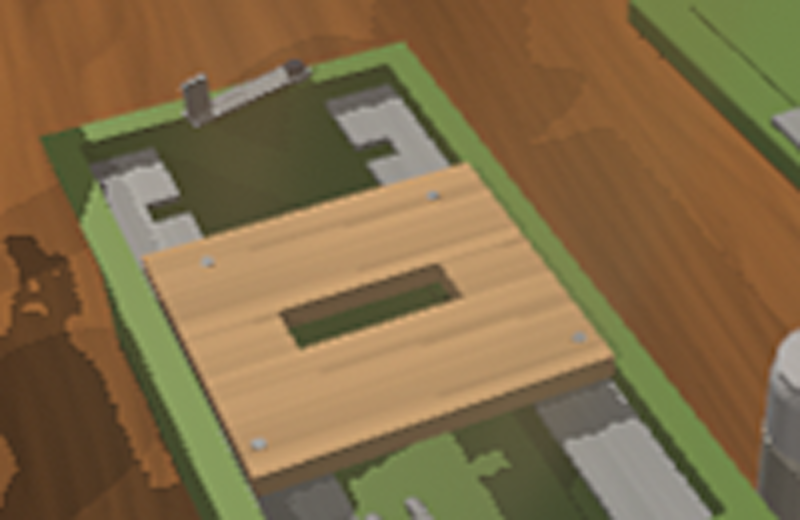

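Run:
```python
from h import *
im=cv2.imread('pics/top0.png'); hsv=cv2.cvtColor(im,cv2.COLOR_BGR2HSV)
# straightness of table edge in the top image (row ~46)
g=im[:,:,2].astype(float)
xs=[];ys=[]
for x in list(range(5,540,5)):
    d=np.diff(cv2.blur(g,(5,1))[35:58,x]); k=np.argmax(d); 
    xs.append(x);ys.append(35+k+.5)
xs=np.array(xs);ys=np.array(ys)
print([(x,y) for x,y in zip(xs[::6],ys[::6])])
# side: rim corners zoom
s=cv2.imread('pics/side0.png')
cv2.imwrite('pics/z3.png',cv2.resize(s[95:235,170:370],None,fx=4,fy=4,interpolation=cv2.INTER_CUBIC))
cv2.imwrite('pics/z4.png',cv2.resize(im[300:390,0:100],None,fx=6,fy=6,interpolation=cv2.INTER_CUBIC))
hs=cv2.cvtColor(s,cv2.COLOR_BGR2HSV)
# triangulate the rim corners
T=np.array([[186,202.6],[363.9,185],[376,275.5]]);
S=np.array([[271.5,110.3],[364,232.5],[250,280]])
def tri(a,b):
    A=[];B=[]
    M=np.zeros((3,3));v=np.zeros(3);ds=[]
    for n,p in(('top',a),('side',b)):
        o=cam(n)[0]['origin'];d=ray(n,p,0)[0]-o;d/=np.linalg.norm(d);P=np.eye(3)-np.outer(d,d);M+=P;v+=P@o;ds.append((o,d))
    x=np.linalg.solve(M,v);return x,[np.linalg.norm((x-o)-d*((x-o)@d)) for o,d in ds]
for a,b in zip(T,S): print(tri(a,b))
```

```text
[(np.int64(5), np.float64(46.5)), (np.int64(35), np.float64(46.5)), (np.int64(65), np.float64(46.5)), (np.int64(95), np.float64(46.5)), (np.int64(125), np.float64(45.5)), (np.int64(155), np.float64(45.5)), (np.int64(185), np.float64(45.5)), (np.int64(215), np.float64(45.5)), (np.int64(245), np.float64(45.5)), (np.int64(275), np.float64(45.5)), (np.int64(305), np.float64(45.5)), (np.int64(335), np.float64(45.5)), (np.int64(365), np.float64(45.5)), (np.int64(395), np.float64(45.5)), (np.int64(425), np.float64(45.5)), (np.int64(455), np.float64(45.5)), (np.int64(485), np.float64(45.5)), (np.int64(515), np.float64(44.5))]
(array([0.61594772, 0.23103291, 0.1682968 ]), [np.float64(0.0031840508957985104), np.float64(0.0031840508957986626)])
(array([ 0.6623455 , -0.26684057,  0.16561005]), [np.float64(0.0017416234038419476), np.float64(0.0017416234038417778)])
(array([ 0.41319084, -0.2928957 ,  0.15977334]), [np.float64(0.003774264850345727), np.float64(0.003774264850345722)])
```

View pics/z3.png

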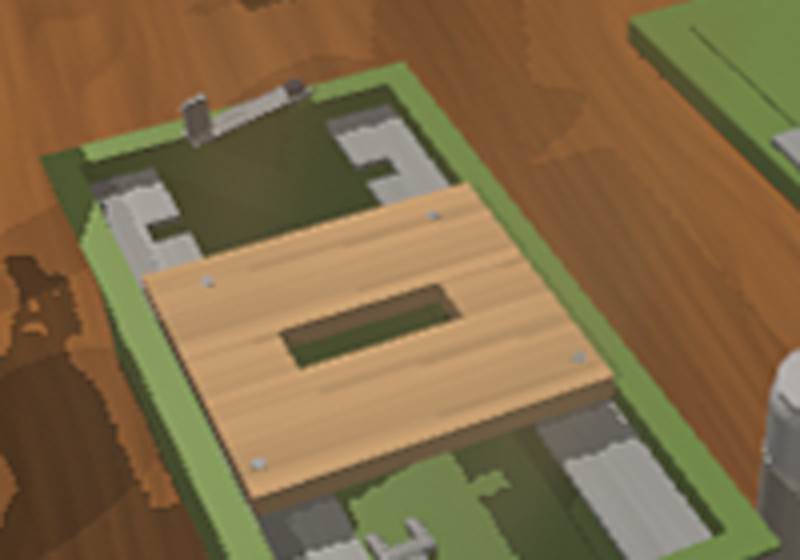

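View pics/z4.png

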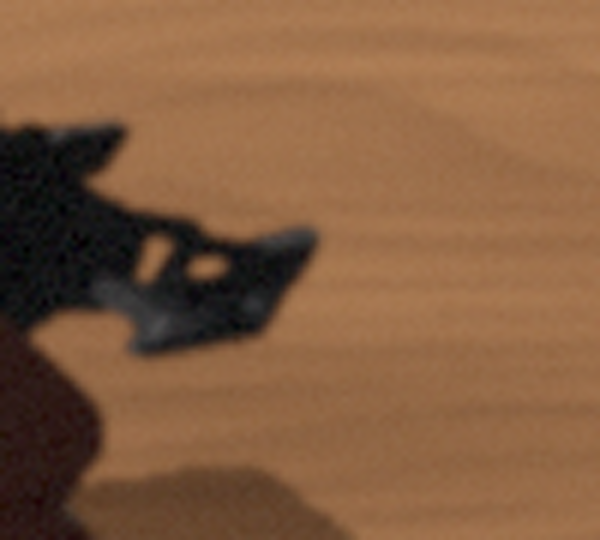

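Run:
```python
from h import *
im=cv2.imread('pics/top0.png'); s=cv2.imread('pics/side0.png')
T=ray('top',[[186,202.6],[363.9,185],[376,275.5],[191.3,295.3]],.17)
S=ray('side',[[271,110.5],[364.5,231.5],[180.5,134.5]],.17)  # far +y, far -y, near +y
print(T.round(4),S.round(4))
# local: +y far x is (+?) robot-left = +y; locker x = y rotated -90
c=T[:,:2].mean(0); ydir=(T[0]-T[1]+T[3]-T[2])[:2]; ydir/=np.linalg.norm(ydir); xdir=np.array([ydir[1],-ydir[0]])
print('centre',c,'yaw',np.arctan2(xdir[1],xdir[0]))
def loc(P): P=np.atleast_2d(P)[:,:2]-c; return np.c_[P@xdir,P@ydir].round(4)
print(loc(T),loc(S))
b=ray('top',np.array([[257,110],[530,82],[562,372],[278,403]])/3.8+175,.178); print('board',b.round(4),loc(b))
b=ray('side',np.array([[145,280],[468,184],[613,382],[253,500]])/4+[170,95],.178); print('board side',loc(b))
t=ray('top',np.array([[58,212],[92,315]])/3.8+175,[.174,.186]);
print('pivot,tab',loc(t))
t=ray('side',np.array([[293,90],[198,98],[199,140]])/4+[170,95],[.174,.202,.174]);print(loc(t))
```

```text
[[ 0.6125  0.2309  0.17  ]
 [ 0.6596 -0.2657  0.17  ]
 [ 0.4095 -0.2908  0.17  ]
 [ 0.3612  0.2039  0.17  ]] [[ 0.6169  0.228   0.17  ]
 [ 0.6643 -0.2682  0.17  ]
 [ 0.3657  0.2013  0.17  ]]
centre [ 0.5106934  -0.03042092] yaw 0.09608699738599183
[[ 0.1264  0.2504]
 [ 0.1257 -0.2485]
 [-0.1257 -0.2494]
 [-0.1264  0.2476]] [[ 0.1305  0.247 ]
 [ 0.1301 -0.2514]
 [-0.1221  0.2446]]
board [[ 0.6063  0.072   0.178 ]
 [ 0.6258 -0.1265  0.178 ]
 [ 0.4175 -0.1474  0.178 ]
 [ 0.3975  0.052   0.178 ]] [[ 0.1049  0.0928]
 [ 0.1053 -0.1067]
 [-0.104  -0.1075]
 [-0.1048  0.0929]]
board side [[-0.0994  0.0859]
 [ 0.109   0.0886]
 [ 0.1069 -0.1133]
 [-0.1002 -0.1106]]
pivot,tab [[ 0.0459  0.2411]
 [-0.0308  0.2171]]
[[ 0.048   0.242 ]
 [-0.0215  0.2186]
 [-0.0265  0.2138]]
```

The locker centre is about (0.512,-0.031) with a yaw of 0.096. The board is centred at local y ≈ -9 mm, so it has about 94 mm to travel. The catch stands at about 0.3 rad. I'll first turn the tool's x axis onto the locker's x and half-close the jaws for a two-point push.

```bash
python3 -m inch '0 0 -.003 0 0 .101 .5;0 0 -.003 0 0 .101 .5;0 0 -.003 0 0 .101 .5;0 0 -.003 0 0 .101 .5;0 0 -.003 0 0 .101 .5;0 0 -.003 0 0 .101 .5;0 0 -.003 0 0 .101 .5;0 0 -.003 0 0 .101 .5;0 0 -.003 0 0 .101 .5;0 0 -.003 0 0 .101 .5'
cat >> h.py <<'E'
C=np.array([.512,-.031]);YAW=.096
def tomove(lx,ly,z):
    s=state();q=s['tool_rot'];M=R.from_quat([q[1],q[2],q[3],q[0]]).as_matrix()
    c,si=np.cos(YAW),np.sin(YAW); w=np.r_[C+[c*lx-si*ly,si*lx+c*ly],z]
    d=w-s['tool_pos'];p=s['tool_pos'][:2]-C
    print('t',round(s['time'],2),'loc',np.round([c*p[0]+si*p[1],-si*p[0]+c*p[1],s['tool_pos'][2]],4),'tooldelta',(M.T@d).round(4),'xang',np.arctan2(M[1,0],M[0,0]).round(4),'zax',M[:,2].round(3),'F',np.round(s['contact_force'],1),'w',round(s['gripper_width'],3))
E
python3 -c "
from h import *
tomove(0,-.145,.25)"
```

```text
time: 0.93
tool_pos: [0.28, 0.5584, 0.2607]
tool_rot: [0.001, 0.999, 0.045, -0.0]
contact_force: [0.1, -0.2, -0.4]
gripper_width: 0.501
t 0.93 loc [-0.1745  0.6089  0.2607] tooldelta [0.1782 0.753  0.0113] xang 0.091 zax [-0.001 -0.001 -1.   ] F [ 0.1 -0.2 -0.4] w 0.501
```

```bash
python3 -m inch '.009 .036 0 0 0 0 .5;.009 .036 0 0 0 0 .5;.009 .036 0 0 0 0 .5;.009 .036 0 0 0 0 .5;.009 .036 0 0 0 0 .5;.009 .036 0 0 0 0 .5;.009 .036 0 0 0 0 .5;.009 .036 0 0 0 0 .5;.009 .036 0 0 0 0 .5;.009 .036 0 0 0 0 .5'
python3 -m inch '.009 .036 0 0 0 0 .5;.009 .036 0 0 0 0 .5;.009 .036 0 0 0 0 .5;.009 .036 0 0 0 0 .5;.009 .036 0 0 0 0 .5;.009 .036 0 0 0 0 .5;.009 .036 0 0 0 0 .5;.009 .036 0 0 0 0 .5;.009 .036 0 0 0 0 .5;0 0 0 0 0 0 .5'
python3 -c "
from h import *
tomove(0,-.145,.25)"
```

```text
time: 1.77
tool_pos: [0.4041, 0.2072, 0.2609]
tool_rot: [0.0, 0.999, 0.048, -0.0]
contact_force: [0.2, -0.0, 0.8]
gripper_width: 0.506
time: 2.6
tool_pos: [0.5166, -0.1109, 0.2604]
tool_rot: [0.001, 0.999, 0.045, -0.001]
contact_force: [-0.9, 0.5, -0.3]
gripper_width: 0.498
t 2.6 loc [-0.0031 -0.08    0.2604] tooldelta [0.0034 0.065  0.0106] xang 0.0903 zax [-0.001 -0.002 -1.   ] F [-0.9  0.5 -0.3] w 0.498
```

```bash
python3 -m inch '.001 .02 .003 0 0 -.003 .5;.001 .02 .003 0 0 -.003 .5;.001 .02 .004 0 0 0 .5;0 .006 0 0 0 0 .5;0 0 0 0 0 0 .5'
python3 -c "
from h import *
tomove(0,-.145,.154)
for n in('top','side'): cv2.imwrite(f'pics/{n}1.png',grab_frame(n))
"
```

```text
time: 3.02
tool_pos: [0.525, -0.1717, 0.2505]
tool_rot: [-0.0, 0.999, 0.05, -0.001]
contact_force: [0.2, -0.4, -0.4]
gripper_width: 0.499
t 3.02 loc [-0.0005 -0.1413  0.2505] tooldelta [0.0006 0.0038 0.0965] xang 0.1003 zax [-0.002  0.001 -1.   ] F [ 0.2 -0.4 -0.4] w 0.499
```

View pics/side1.png

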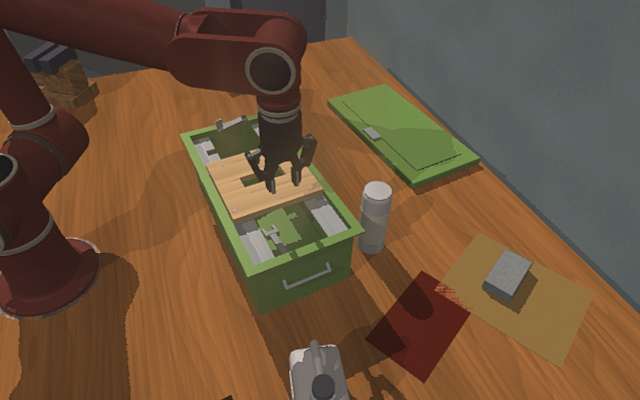

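View pics/top1.png

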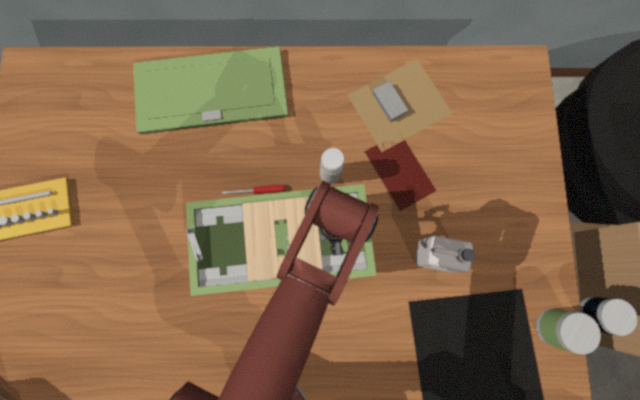

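Side view: both fingertips, at (272,190) and (296,188), hang above the opening behind the board. Top view: the wrist is over the gap behind the board. I'll go down.

```bash
python3 -m inch '0.0005 .002 .016 0 0 0 .5;0 .002 .016 0 0 0.002 .5;0 0 .016 0 0 0 .5;0 0 .016 0 0 0 .5;0 0 .016 0 0 0 .5;0 0 .016 0 0 0 .5;0 0 0 0 0 0 .5;0 0 0 0 0 0 .5'
python3 -c "
from h import *
tomove(0,-.12,.154)
cv2.imwrite('pics/side2.png',cv2.resize(grab_frame('side')[95:285,170:370],None,fx=3,fy=3))
"
```

```text
time: 3.78
tool_pos: [0.5258, -0.1738, 0.1548]
tool_rot: [-0.001, 0.999, 0.051, -0.001]
contact_force: [0.4, -0.0, -0.8]
gripper_width: 0.499
t 3.78 loc [ 1.000e-04 -1.434e-01  1.548e-01] tooldelta [ 0.     -0.0234  0.0008] xang 0.1013 zax [-0.002  0.001 -1.   ] F [ 0.4 -0.  -0.8] w 0.499
```

View pics/side2.png

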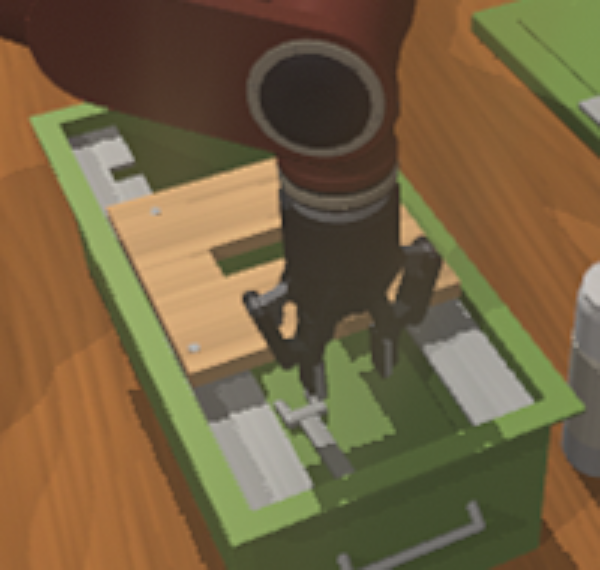

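The fingers are in the gap behind the board's rear edge, clear of the spanner. I'll now approach and push slowly.

```bash
python3 -m inch '0 -.002 0 0 0 .002 .5;0 -.002 0 0 0 .002 .5;0 -.002 0 0 0 0 .5;0 -.002 0 0 0 0 .5;0 -.002 0 0 0 0 .5;0 -.002 0 0 0 0 .5;0 -.002 0 0 0 0 .5;0 -.002 0 0 0 0 .5;0 -.002 0 0 0 0 .5;0 -.002 0 0 0 0 .5'
python3 -c "
from h import *
tomove(0,-.12,.154)"
python3 -m inch '0 -.0015 0 0 0 0 .5;0 -.0015 0 0 0 0 .5;0 -.0015 0 0 0 0 .5;0 -.0015 0 0 0 0 .5;0 -.0015 0 0 0 0 .5;0 -.0015 0 0 0 0 .5;0 -.0015 0 0 0 0 .5'
python3 -c "
from h import *
tomove(0,-.026,.154)"
```

```text
time: 4.67
tool_pos: [0.5243, -0.155, 0.1552]
tool_rot: [-0.0, 0.999, 0.048, -0.0]
contact_force: [1.3, 0.5, -0.4]
gripper_width: 0.502
t 4.67 loc [ 0.0004 -0.1246  0.1552] tooldelta [-0.0004 -0.0046  0.0012] xang 0.096 zax [-0.  0. -1.] F [ 1.3  0.5 -0.4] w 0.502
time: 5.25
tool_pos: [0.5234, -0.1451, 0.1554]
tool_rot: [0.001, 0.999, 0.048, 0.0]
contact_force: [-0.0, -2.7, -2.2]
gripper_width: 0.503
t 5.25 loc [ 0.0004 -0.1147  0.1554] tooldelta [-0.0004 -0.0887  0.0013] xang 0.0958 zax [ 0.    -0.001 -1.   ] F [-0.  -2.7 -2.2] w 0.503
```

Contact made at about 3 N. Continuing at 24 mm/s.

```bash
python3 -m inch '0 -.002 0 0 0 0 .5;0 -.002 0 0 0 0 .5;0 -.002 0 0 0 0 .5;0 -.002 0 0 0 0 .5;0 -.002 0 0 0 0 .5;0 -.002 0 0 0 0 .5;0 -.002 0 0 0 0 .5;0 -.002 0 0 0 0 .5;0 -.002 0 0 0 0 .5;0 -.002 0 0 0 0 .5'
python3 -m inch '0 -.002 0 0 0 0 .5;0 -.002 0 0 0 0 .5;0 -.002 0 0 0 0 .5;0 -.002 0 0 0 0 .5;0 -.002 0 0 0 0 .5;0 -.002 0 0 0 0 .5;0 -.002 0 0 0 0 .5;0 -.002 0 0 0 0 .5;0 -.002 0 0 0 0 .5;0 -.002 0 0 0 0 .5'
python3 -c "
from h import *
tomove(0,-.026,.154)"
```

```text
time: 6.08
tool_pos: [0.5215, -0.1246, 0.1553]
tool_rot: [0.0, 0.999, 0.048, 0.0]
contact_force: [0.8, -1.6, -0.8]
gripper_width: 0.499
time: 6.92
tool_pos: [0.5196, -0.1047, 0.1553]
tool_rot: [0.0, 0.999, 0.048, 0.0]
contact_force: [0.5, -2.8, -0.0]
gripper_width: 0.499
t 6.92 loc [ 0.0005 -0.0741  0.1553] tooldelta [-0.0005 -0.0481  0.0013] xang 0.096 zax [ 0. -0. -1.] F [ 0.5 -2.8 -0. ] w 0.499
```

```bash
python3 -c "
from h import *
cv2.imwrite('pics/side3.png',cv2.resize(grab_frame('side')[95:285,170:370],None,fx=3,fy=3))
cv2.imwrite('pics/top3.png',cv2.resize(grab_frame('top')[175:305,175:385],None,fx=3.8,fy=3.8))"
python3 -m inch '0 -.002 0 0 0 0 .5;0 -.002 0 0 0 0 .5;0 -.002 0 0 0 0 .5;0 -.002 0 0 0 0 .5;0 -.002 0 0 0 0 .5;0 -.002 0 0 0 0 .5;0 -.002 0 0 0 0 .5;0 -.002 0 0 0 0 .5;0 -.002 0 0 0 0 .5;0 -.002 0 0 0 0 .5'
python3 -m inch '0 -.0015 0 0 0 0 .5;0 -.0015 0 0 0 0 .5;0 -.0015 0 0 0 0 .5;0 -.0015 0 0 0 0 .5;0 -.0015 0 0 0 0 .5;0 -.0015 0 0 0 0 .5;0 -.0015 0 0 0 0 .5;0 -.0015 0 0 0 0 .5'
python3 -c "
from h import *
tomove(0,-.026,.154)"
```

```text
time: 7.85
tool_pos: [0.5176, -0.0848, 0.1553]
tool_rot: [0.0, 0.999, 0.048, -0.0]
contact_force: [-0.4, -2.4, -0.2]
gripper_width: 0.501
time: 8.52
tool_pos: [0.5165, -0.0729, 0.1553]
tool_rot: [0.0, 0.999, 0.048, -0.0]
contact_force: [0.7, -2.7, -0.4]
gripper_width: 0.501
t 8.52 loc [ 0.0004 -0.0422  0.1553] tooldelta [-0.0004 -0.0162  0.0013] xang 0.096 zax [-0. -0. -1.] F [ 0.7 -2.7 -0.4] w 0.501
```

View pics/side3.png

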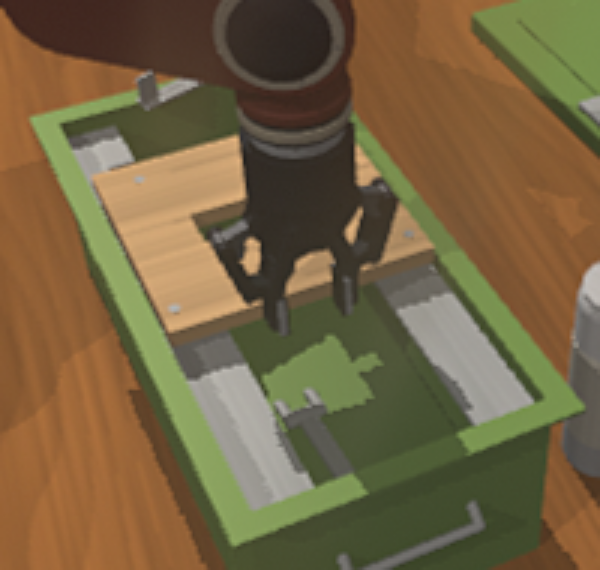

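View pics/top3.png

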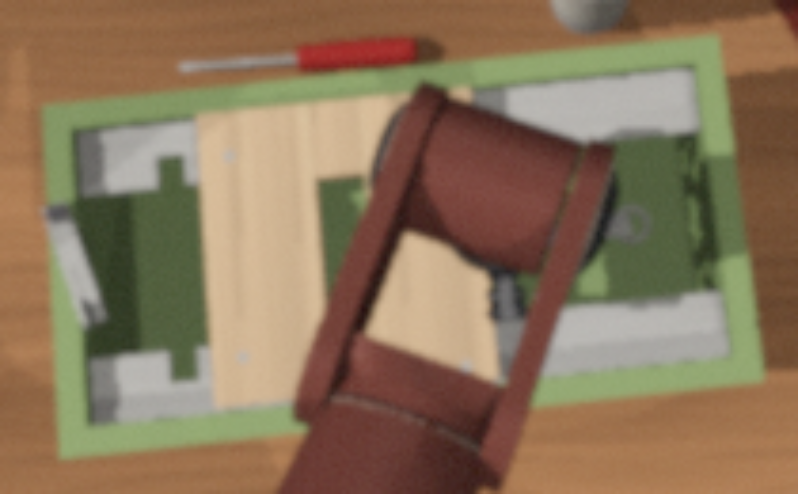

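Midway pictures show the board straight, with the pads square on its rear edge. I'm about 16 mm short of home, so I'll slow down and watch the force.

```bash
python3 -m inch '0 -.001 0 0 0 0 .5;0 -.001 0 0 0 0 .5;0 -.001 0 0 0 0 .5;0 -.001 0 0 0 0 .5;0 -.001 0 0 0 0 .5;0 -.001 0 0 0 0 .5;0 -.001 0 0 0 0 .5;0 -.001 0 0 0 0 .5'
python3 -m inch '0 -.001 0 0 0 0 .5;0 -.001 0 0 0 0 .5;0 -.001 0 0 0 0 .5'
python3 -c "
from h import *
tomove(0,-.026,.154)"
```

```text
time: 9.18
tool_pos: [0.5155, -0.0646, 0.155]
tool_rot: [-0.001, 0.999, 0.048, -0.0]
contact_force: [0.2, -1.3, -1.1]
gripper_width: 0.498
time: 9.43
tool_pos: [0.5154, -0.0617, 0.1553]
tool_rot: [-0.0, 0.999, 0.048, -0.0]
contact_force: [-0.3, -0.0, 0.3]
gripper_width: 0.499
t 9.43 loc [ 0.0005 -0.0308  0.1553] tooldelta [-0.0005 -0.0048  0.0013] xang 0.0962 zax [-0.     0.001 -1.   ] F [-0.3 -0.   0.3] w 0.499
```

```bash
python3 -c "
from h import *
cv2.imwrite('pics/side4.png',cv2.resize(grab_frame('side')[95:245,170:370],None,fx=4,fy=4))"
```

```text
(no output)
```

View pics/side4.png

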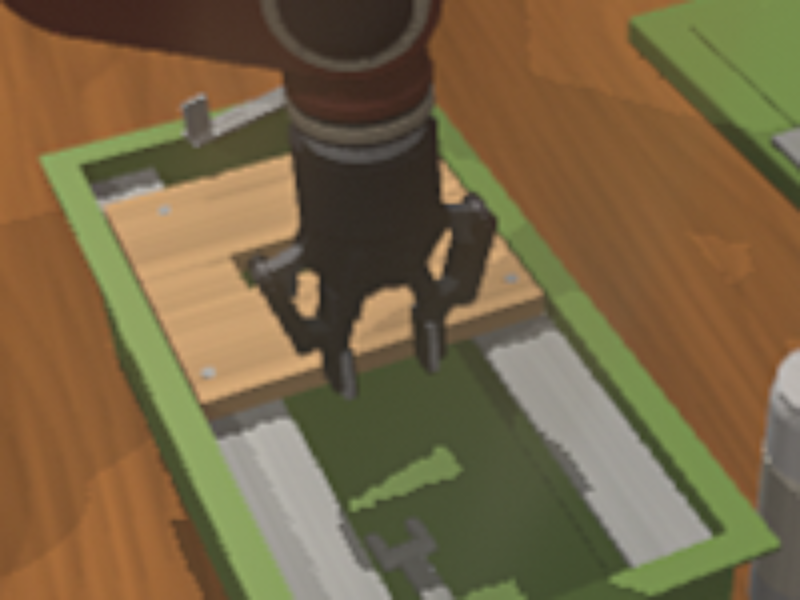

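Run:
```python
from h import *
px=np.array([[546,297],[203,406],[105,208]])/4+[170,95]
c,s=np.cos(YAW),np.sin(YAW)
for z in(.178,.168):
    P=ray('side',px,z)[:,:2]-C; print(z,np.c_[c*P[:,0]+s*P[:,1],-s*P[:,0]+c*P[:,1]].round(4))
im=grab_frame('top'); cv2.imwrite('pics/top4.png',cv2.resize(im[175:305,175:385],None,fx=3.8,fy=3.8,interpolation=cv2.INTER_CUBIC))
```

```text
0.178 [[ 0.104  -0.031 ]
 [-0.103  -0.0313]
 [-0.1029  0.1648]]
0.168 [[ 0.1091 -0.0203]
 [-0.1011 -0.0207]
 [-0.1009  0.1784]]
```

View pics/top4.png

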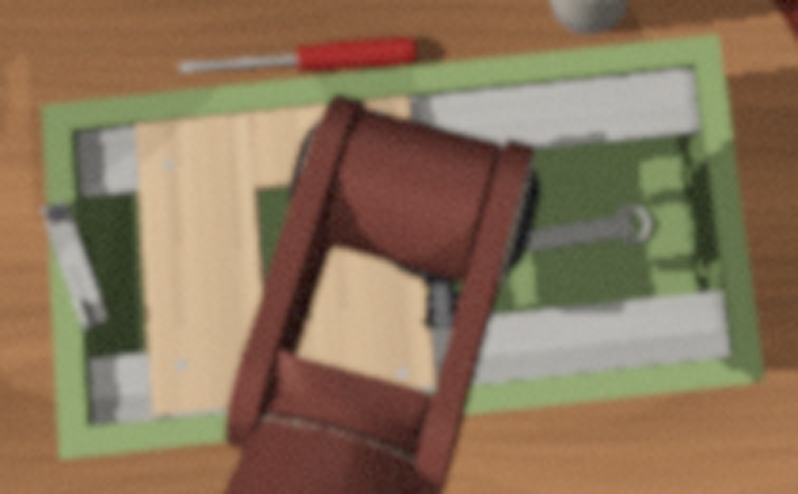

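```bash
python3 - <<'E'
from h import *
px=np.array([[136,125],[152,415],[411,96],[433,390]])/3.8+175
c,s=np.cos(YAW),np.sin(YAW)
for z in(.178,.168):
    P=ray('top',px,z)[:,:2]-[.5107,-.0304]; print(z,np.c_[c*P[:,0]+s*P[:,1],-s*P[:,0]+c*P[:,1]].round(4))
E
python3 -m inch '0 -.001 0 0 0 0 .5;0 -.001 0 0 0 0 .5;0 -.001 0 0 0 0 .5'
```

```text
0.178 [[ 0.1029  0.1807]
 [-0.1039  0.1811]
 [ 0.1038 -0.0194]
 [-0.1071 -0.0161]]
0.168 [[ 0.1048  0.1832]
 [-0.104   0.1836]
 [ 0.1057 -0.0189]
 [-0.1071 -0.0155]]
time: 9.78
tool_pos: [0.5152, -0.059, 0.1553]
tool_rot: [-0.0, 0.999, 0.048, 0.0]
contact_force: [-0.5, -0.8, 0.3]
gripper_width: 0.5
```

Both views agree only with the board top at 168 mm, meaning it has dropped. I'll confirm with a gentle nudge: a block should make the force rise.

```bash
python3 -m inch '0 -.0007 0 0 0 0 .5;0 -.0007 0 0 0 0 .5'
python3 -m inch '0 -.0007 0 0 0 0 .5;0 -.0007 0 0 0 0 .5'; python3 -c "
from h import *
tomove(0,-.026,.154)"
```

```text
time: 9.95
tool_pos: [0.5151, -0.0581, 0.1553]
tool_rot: [0.001, 0.999, 0.048, 0.0]
contact_force: [-0.3, -2.7, -0.4]
gripper_width: 0.502
time: 10.12
tool_pos: [0.5149, -0.0567, 0.1553]
tool_rot: [0.0, 0.999, 0.048, -0.0]
contact_force: [0.2, -2.1, 0.1]
gripper_width: 0.5
t 10.12 loc [ 0.0004 -0.0259  0.1553] tooldelta [-0.0004  0.0001  0.0013] xang 0.096 zax [-0.    -0.001 -1.   ] F [ 0.2 -2.1  0.1] w 0.5
```

```bash
python3 -c "
from h import *
cv2.imwrite('pics/side5.png',cv2.resize(grab_frame('side')[95:245,170:370],None,fx=4,fy=4,interpolation=cv2.INTER_CUBIC))"
```

```text
(no output)
```

View pics/side5.png

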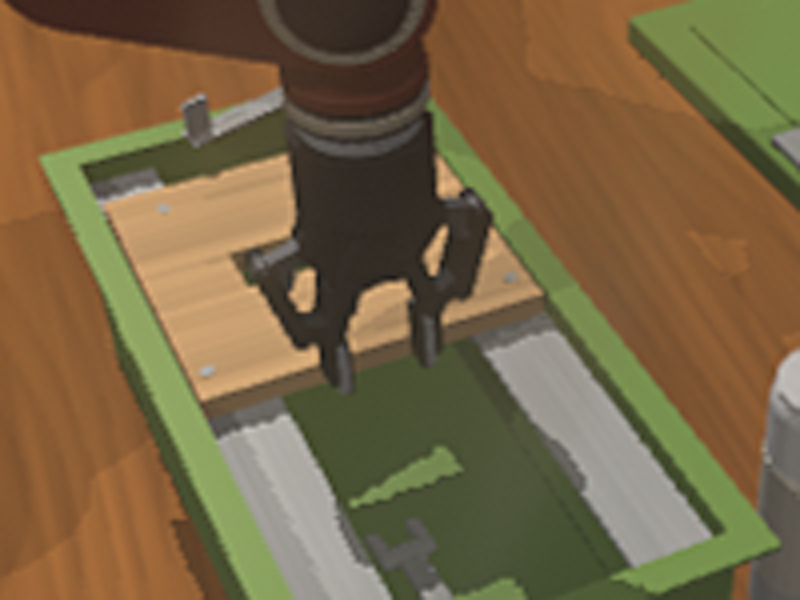

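The board moved only about 0.5 mm while the tool closed a gap of about 5 mm. It now lies inside the rim line. I'll back off, rise, shut the jaws and look again.

```bash
python3 -m inch '0 .008 0 0 0 0 .5;0 .012 0 0 0 0 .5;0 .01 -.01 0 0 0 .5;0 0 -.02 0 0 0 .5;0 0 -.02 0 0 0 .5;0 0 -.02 0 0 0 .5;0 0 -.02 0 0 0 1;-.02 0 -.02 0 0 0 1;-.036 0 0 0 0 0 1;-.036 0 0 0 0 0 1'
python3 -m inch '-.036 0 0 0 0 0 1;-.036 0 0 0 0 0 1;-.02 -.03 0 0 0 0 1;0 0 0 0 0 0 1'
python3 - <<'E'
from h import *
tomove(-.038,.265,.25)
s=grab_frame('side'); im=grab_frame('top')
cv2.imwrite('pics/side6.png',cv2.resize(s[95:245,170:370],None,fx=4,fy=4,interpolation=cv2.INTER_CUBIC))
cv2.imwrite('pics/top6.png',cv2.resize(im[175:305,175:385],None,fx=3.8,fy=3.8,interpolation=cv2.INTER_CUBIC))
E
```

```text
time: 11.0
tool_pos: [0.4263, -0.0961, 0.2682]
tool_rot: [0.001, 0.999, 0.048, 0.002]
contact_force: [0.2, -0.3, 0.5]
gripper_width: 0.004
time: 11.33
tool_pos: [0.3293, -0.0732, 0.2669]
tool_rot: [0.0, 0.999, 0.047, 0.002]
contact_force: [0.7, -0.5, 0.1]
gripper_width: 0.0
t 11.33 loc [-0.1859 -0.0245  0.2669] tooldelta [ 0.1472 -0.2898  0.0173] xang 0.0938 zax [ 0.004 -0.    -1.   ] F [ 0.7 -0.5  0.1] w 0.0
```

View pics/side6.png

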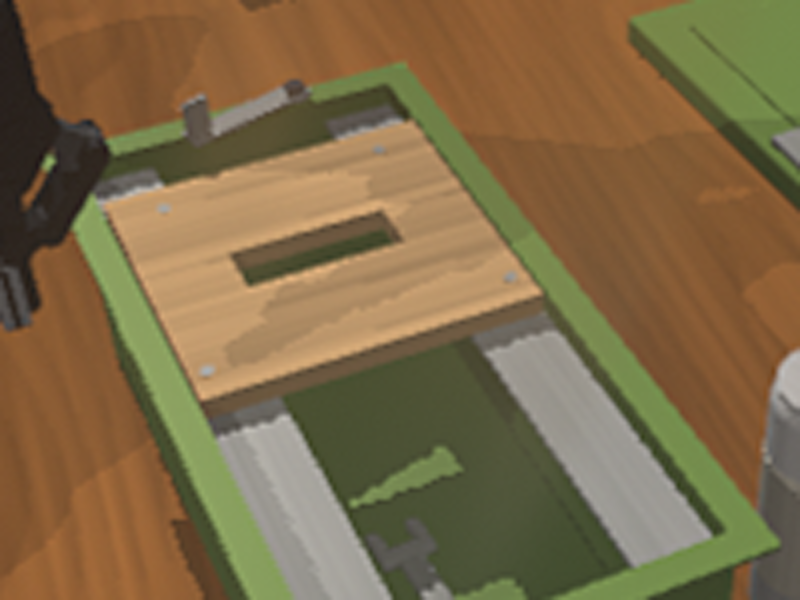

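View pics/top6.png

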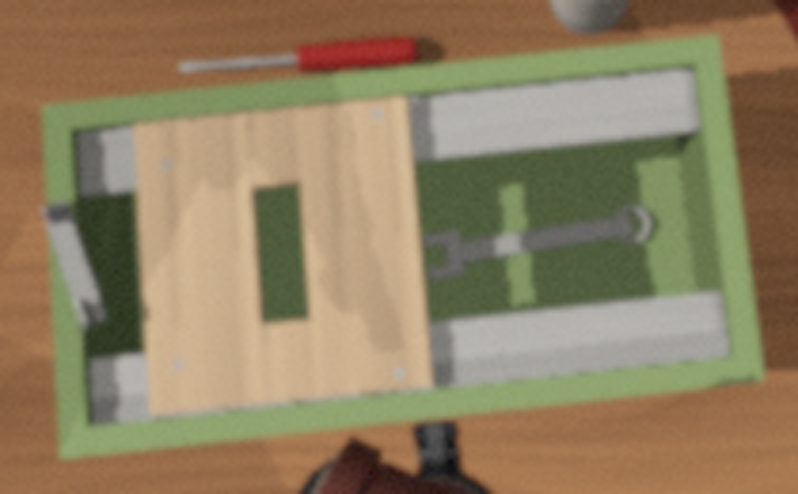

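Board looks level and below the rim in both views. A two-view triangulation of its corners will give its height.

Run:
```python
from h import *
T=np.array([[136,125],[150,415],[406,96],[432,386],[45,104],[718,37]])/3.8+175
S=np.array([[408,122],[104,204],[543,297],[203,404],[405,63],[780,545]])/4+[170,95]
for n,a,b in zip(['front+x','front-x','rear+x','rear-x','rim1','rim2'],T,S):
    M=np.zeros((3,3));v=np.zeros(3)
    for k,p in(('top',a),('side',b)):
        o=cam(k)[0]['origin'];d=ray(k,p,0)[0]-o;d/=np.linalg.norm(d);P=np.eye(3)-np.outer(d,d);M+=P;v+=P@o
    x=np.linalg.solve(M,v);p=x[:2]-C;c,s=np.cos(YAW),np.sin(YAW);print(n,np.round([c*p[0]+s*p[1],-s*p[0]+c*p[1],x[2]],4))
```

```text
front+x [0.1047 0.184  0.1667]
front-x [-0.1026  0.1857  0.1663]
rear+x [ 0.1076 -0.0148  0.1638]
rear-x [-0.1027 -0.0147  0.1644]
rim1 [0.128  0.2487 0.1685]
rim2 [ 0.128  -0.2492  0.1687]
```

All four corners are at 164–167 mm against a rim reading of 168.6, with the front edge at y ≈ 185 mm: it is home. Next, the catch: first to the outside of the tab.

```bash
python3 -m inch '.015 -.033 0 0 0 0 1;.015 -.033 0 0 0 0 1;.015 -.033 0 0 0 0 1;.015 -.033 0 0 0 0 1;.015 -.033 0 0 0 0 1;.015 -.033 0 0 0 0 1;.015 -.033 0 0 0 0 1;.015 -.033 0 0 0 0 1;.015 -.033 0 0 0 0 1;0 0 0 0 0 0 1'
python3 -m inch '0 0 0 0 0 -.1 1;0 0 0 0 0 -.1 1;0 0 0 0 0 -.1 1;0 0 0 0 0 0 1'
python3 -c "
from h import *
tomove(-.037,.256,.186)"
```

```text
time: 12.27
tool_pos: [0.4395, 0.2392, 0.264]
tool_rot: [-0.001, 0.999, 0.051, -0.001]
contact_force: [-0.7, -1.4, 0.1]
gripper_width: 0.001
time: 12.6
tool_pos: [0.4386, 0.2345, 0.2648]
tool_rot: [0.0, 0.98, 0.197, -0.001]
contact_force: [-1.5, 0.7, -0.1]
gripper_width: -0.002
t 12.6 loc [-0.0476  0.2713  0.2648] tooldelta [0.0057 0.0177 0.0788] xang 0.3975 zax [-0.001 -0.001 -1.   ] F [-1.5  0.7 -0.1] w -0.002
```

```bash
python3 -m inch '.003 .006 .02 0 0 0 1;.003 .006 .02 0 0 0 1;0 .005 .02 0 0 0 1;0 0 .019 0 0 0 1;0 0 0 0 0 0 1;0 0 0 0 0 0 1'
python3 -c "
from h import *
tomove(-.031,.232,.186)
cv2.imwrite('pics/side7.png',cv2.resize(grab_frame('side')[80:200,150:310],None,fx=5,fy=5,interpolation=cv2.INTER_CUBIC))
cv2.imwrite('pics/top7.png',cv2.resize(grab_frame('top')[175:305,155:365],None,fx=3.8,fy=3.8,interpolation=cv2.INTER_CUBIC))"
```

```text
time: 13.1
tool_pos: [0.4495, 0.2207, 0.1852]
tool_rot: [0.0, 0.981, 0.196, -0.002]
contact_force: [0.1, -0.2, 0.4]
gripper_width: 0.001
t 13.1 loc [-0.0381  0.2566  0.1852] tooldelta [-0.0004  0.0255 -0.0009] xang 0.3939 zax [-0.003 -0.001 -1.   ] F [ 0.1 -0.2  0.4] w 0.001
```

View pics/side7.png

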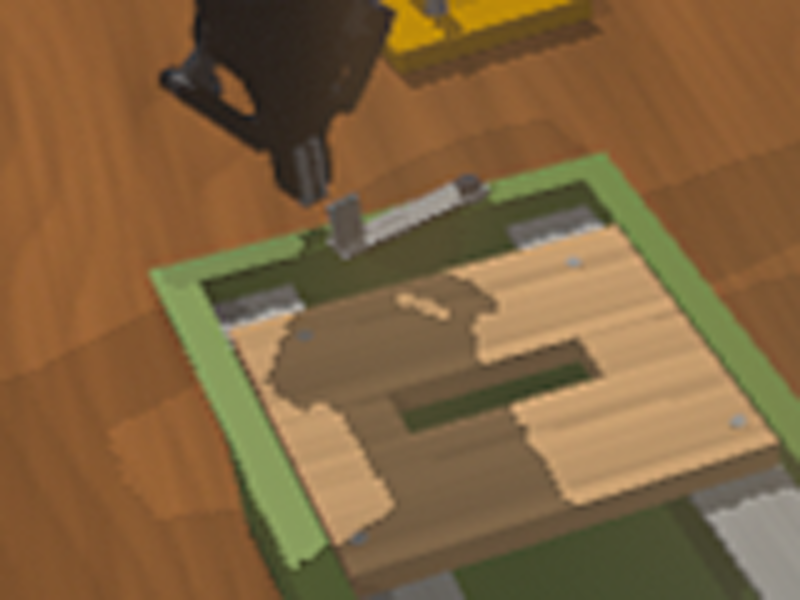

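View pics/top7.png

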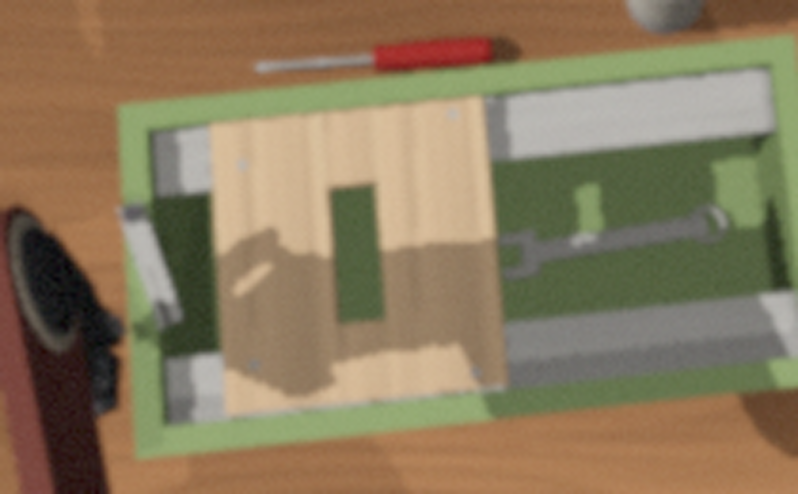

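The fingertip, at (315,200) in the zoom, stands just outside the tab at (345,225) and level with it. Closing in.

```bash
python3 -m inch '0 .003 0 0 0 0 1;0 .003 0 0 0 0 1;0 .003 0 0 0 0 1;0 .003 0 0 0 0 1;0 .003 0 0 0 0 1;0 .003 0 0 0 0 1;0 .003 0 0 0 0 1;0 .002 0 0 0 0 1'
cat >> h.py <<'E'
def catch():
    s=state();q=s['tool_rot'];M=R.from_quat([q[1],q[2],q[3],q[0]]).as_matrix();p=s['tool_pos'][:2]-C
    c,si=np.cos(YAW),np.sin(YAW);l=np.array([c*p[0]+si*p[1],-si*p[0]+c*p[1]]);x=np.arctan2(M[1,0],M[0,0])
    d=np.array([.045,.242])-l; a=x-YAW; xh=np.array([np.cos(a),np.sin(a)]);yh=np.array([np.sin(a),-np.cos(a)])
    print('t',round(s['time'],2),'loc',l.round(4),'z',s['tool_pos'][2].round(4),'toolangle',a.round(3),'pivot in tool (76,13)',np.round([d@xh*1e3,d@yh*1e3],1),'F tool',(M.T@s['contact_force']).round(1))
E
python3 -c "
from h import *
catch()"
```

```text
time: 13.87
tool_pos: [0.4587, 0.1996, 0.1863]
tool_rot: [0.0, 0.98, 0.197, -0.0]
contact_force: [-0.1, -0.3, 0.8]
gripper_width: -0.001
t 13.87 loc [-0.0309  0.2347] z 0.1863 toolangle 0.3 pivot in tool (76,13) [74.7 15.4] F tool [-0.2  0.2 -0.8]
```

```bash
python3 -m inch '0 .002 0 0 0 0 1;-.0005 .003 0 0 0 -.04 1;-.0005 .003 0 0 0 -.04 1;-.0005 .003 0 0 0 -.04 1;-.0005 .003 0 0 0 -.04 1;-.0005 .003 0 0 0 -.04 1;-.0005 .003 0 0 0 -.04 1;-.0005 .003 0 0 0 -.04 1;-.0005 .003 0 0 0 -.04 1'
python3 -c "
from h import *
catch()
cv2.imwrite('pics/side8.png',cv2.resize(grab_frame('side')[80:200,150:310],None,fx=5,fy=5,interpolation=cv2.INTER_CUBIC))
cv2.imwrite('pics/top8.png',cv2.resize(grab_frame('top')[175:305,155:365],None,fx=3.8,fy=3.8,interpolation=cv2.INTER_CUBIC))"
```

```text
time: 14.62
tool_pos: [0.4682, 0.1757, 0.1863]
tool_rot: [-0.0, 0.936, 0.351, 0.0]
contact_force: [-0.0, 1.1, 1.0]
gripper_width: 0.003
t 14.62 loc [-0.0238  0.2099] z 0.1863 toolangle 0.622 pivot in tool (76,13) [74.6 14. ] F tool [ 0.7 -0.8 -1. ]
```

View pics/side8.png

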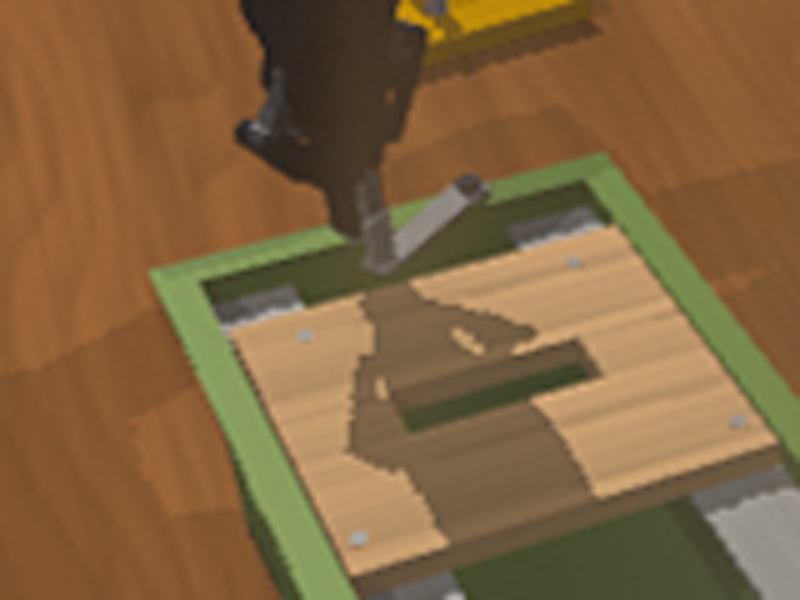

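The catch is turning with the finger at about 1 N. Continuing along the arc.

```bash
python3 -m inch '-.0005 .003 0 0 0 -.04 1;-.0005 .003 0 0 0 -.04 1;-.0005 .003 0 0 0 -.04 1;-.0005 .003 0 0 0 -.04 1;-.0005 .003 0 0 0 -.04 1;-.0005 .003 0 0 0 -.04 1;-.0005 .003 0 0 0 -.04 1;-.0005 .003 0 0 0 -.04 1;-.0005 .003 0 0 0 -.04 1;-.0005 .003 0 0 0 -.04 1'
python3 -c "
from h import *
catch()"
python3 -m inch '-.0005 .003 0 0 0 -.04 1;-.0005 .003 0 0 0 -.04 1;-.0005 .003 0 0 0 -.04 1;-.0005 .003 0 0 0 -.04 1;-.0005 .003 0 0 0 -.04 1;-.0005 .003 0 0 0 -.04 1;-.0005 .003 0 0 0 -.04 1;-.0005 .003 0 0 0 -.04 1'
python3 -c "
from h import *
catch()
cv2.imwrite('pics/side9.png',cv2.resize(grab_frame('side')[80:200,150:310],None,fx=5,fy=5,interpolation=cv2.INTER_CUBIC))"
```

```text
time: 15.55
tool_pos: [0.4882, 0.1533, 0.1863]
tool_rot: [-0.0, 0.848, 0.53, -0.0]
contact_force: [-0.1, 0.5, -0.3]
gripper_width: -0.002
t 15.55 loc [-0.006   0.1857] z 0.1863 toolangle 1.021 pivot in tool (76,13) [74.7 14.1] F tool [ 0.4 -0.4  0.3]
time: 16.22
tool_pos: [0.5097, 0.1421, 0.1862]
tool_rot: [-0.0, 0.753, 0.658, -0.0]
contact_force: [-0.5, 1.0, 1.0]
gripper_width: 0.002
t 16.22 loc [0.0143 0.1725] z 0.1862 toolangle 1.341 pivot in tool (76,13) [74.7 14.1] F tool [ 0.9 -0.6 -1. ]
```

View pics/side9.png

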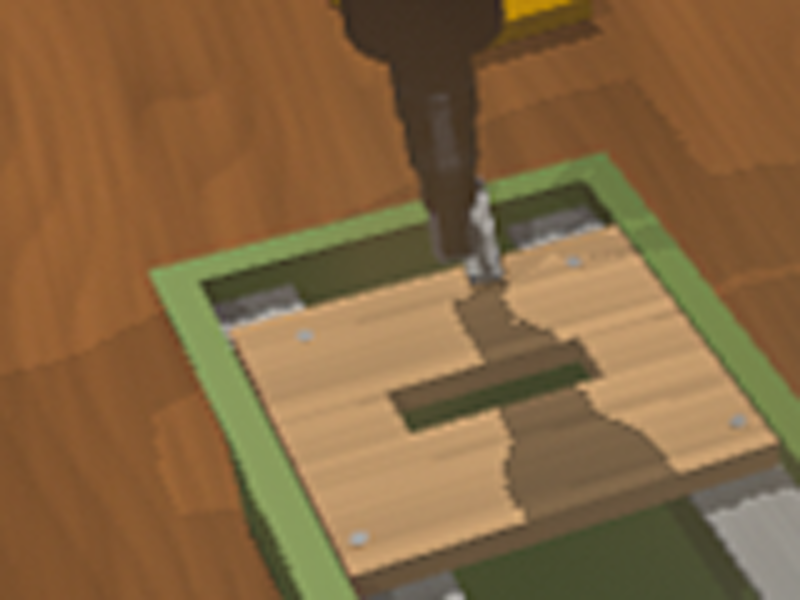

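```bash
python3 -m inch '-.0005 .003 0 0 0 -.04 1;-.0005 .003 0 0 0 -.04 1;-.0005 .003 0 0 0 -.04 1;-.0005 .003 0 0 0 -.04 1;-.0005 .003 0 0 0 -.04 1'
python3 -c "
from h import *
catch()"
python3 -m inch '0 .001 0 0 0 -.013 1;0 .001 0 0 0 -.013 1'
python3 -c "
from h import *
catch()"
```

```text
time: 16.68
tool_pos: [0.5244, 0.1387, 0.1862]
tool_rot: [-0.0, 0.684, 0.73, -0.0]
contact_force: [-0.3, -0.1, 0.2]
gripper_width: -0.0
t 16.68 loc [0.0286 0.1677] z 0.1862 toolangle 1.54 pivot in tool (76,13) [74.8 14.1] F tool [-0.1 -0.3 -0.2]
time: 16.85
tool_pos: [0.5265, 0.1386, 0.1861]
tool_rot: [-0.0, 0.674, 0.738, -0.0]
contact_force: [-1.3, -1.5, 1.1]
gripper_width: -0.001
t 16.85 loc [0.0306 0.1675] z 0.1861 toolangle 1.565 pivot in tool (76,13) [74.6 13.9] F tool [-1.3 -1.5 -1.1]
```

Now small steps until I feel the stop.

```bash
python3 -m inch '0 .001 0 0 0 0 1;0 .001 0 0 0 0 1'
python3 -c "
from h import *
catch()"
python3 -m inch '0 .0007 0 0 0 0 1;0 0 0 0 0 0 1'
python3 -c "
from h import *
catch()"
```

```text
time: 17.02
tool_pos: [0.5282, 0.1388, 0.1861]
tool_rot: [-0.0, 0.674, 0.738, -0.001]
contact_force: [-4.2, -0.8, 0.2]
gripper_width: 0.0
t 17.02 loc [0.0324 0.1675] z 0.1861 toolangle 1.565 pivot in tool (76,13) [74.6 12.1] F tool [-0.4 -4.2 -0.2]
time: 17.18
tool_pos: [0.5283, 0.1388, 0.1861]
tool_rot: [-0.001, 0.674, 0.738, -0.001]
contact_force: [-5.2, -1.6, 1.8]
gripper_width: 0.001
t 17.18 loc [0.0325 0.1675] z 0.1861 toolangle 1.566 pivot in tool (76,13) [74.6 12.1] F tool [-1.1 -5.3 -1.8]
```

At the stop: 5 N and no further motion. Back off, rise and look.

```bash
python3 -m inch '0 -.006 0 0 0 0 1;0 -.01 0 0 0 0 1;0 -.004 -.02 0 0 0 1;0 0 -.03 0 0 0 1;0 0 -.03 0 0 0 1;-.01 -.02 0 0 0 0 1;-.03 -.02 0 0 0 0 1;-.03 -.02 0 0 0 0 1;-.03 -.02 0 0 0 0 1;-.03 -.01 0 0 0 0 1'
python3 -m inch '-.03 -.01 0 0 0 0 1;-.03 -.01 0 0 0 0 1;-.03 0 0 0 0 0 1;0 0 0 0 0 0 1;0 0 0 0 0 0 1'
python3 -c "
from h import *
catch()
cv2.imwrite('pics/side10.png',cv2.resize(grab_frame('side')[80:230,170:370],None,fx=4,fy=4,interpolation=cv2.INTER_CUBIC))
cv2.imwrite('pics/top10.png',cv2.resize(grab_frame('top')[175:305,175:385],None,fx=3.8,fy=3.8,interpolation=cv2.INTER_CUBIC))"
```

```text
time: 18.02
tool_pos: [0.4298, -0.0012, 0.2664]
tool_rot: [0.001, 0.674, 0.739, 0.0]
contact_force: [0.8, 0.9, -1.4]
gripper_width: 0.002
time: 18.43
tool_pos: [0.4195, -0.0927, 0.2663]
tool_rot: [0.0, 0.675, 0.738, 0.0]
contact_force: [-0.3, -0.6, -0.5]
gripper_width: 0.001
t 18.43 loc [-0.098  -0.0525] z 0.2663 toolangle 1.563 pivot in tool (76,13) [295.6 140.6] F tool [-0.6 -0.3  0.5]
```

View pics/side10.png

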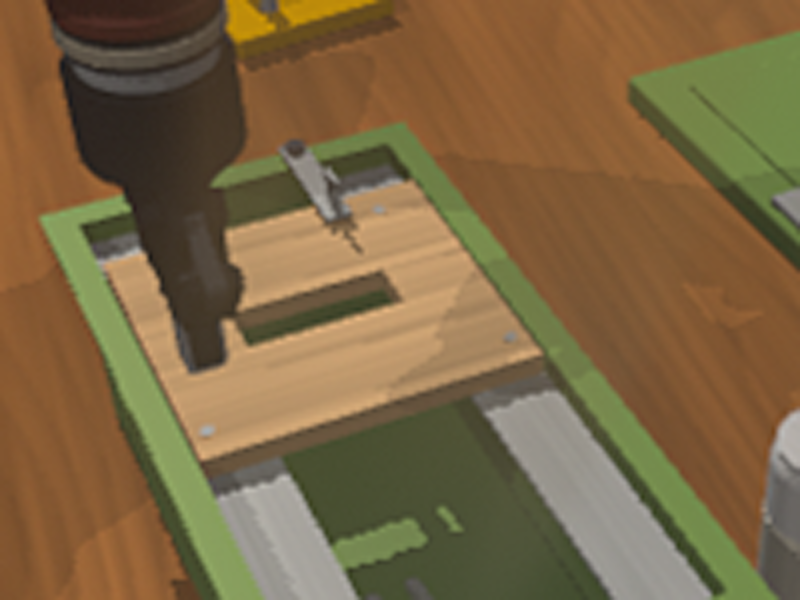

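View pics/top10.png

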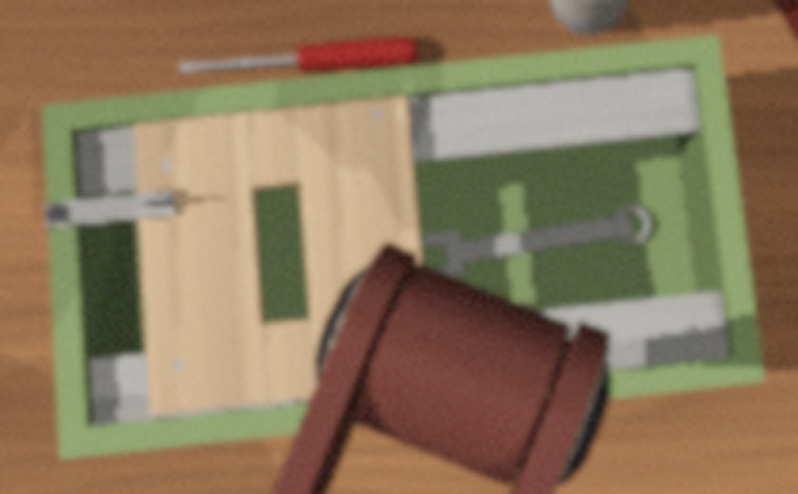

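The catch lies along the locker's y axis: its slope in the top view is -0.085, against -0.099 for the long rim. The board is unchanged and the tool hangs free above it. Handing in.

```bash
python3 -m inch '0 0 0 0 0 0 1;0 0 0 0 0 0 1'; python3 -c "
from plant import *
print(job_done())"
```

```text
time: 18.7
tool_pos: [0.42, -0.0909, 0.2663]
tool_rot: [0.0, 0.673, 0.739, 0.0]
contact_force: [-0.3, 0.0, -0.3]
gripper_width: -0.001
the job is handed in; nothing more can be done
None
```

The board is home in its notches and the catch lies square over its end. I handed the job in at 18.7 s of robot time.

- **Board:** I pushed it about 94 mm by the middle of its rear edge with half-open fingers, at 24 mm/s or less and 12 mm/s near the end. It took about 3 N until the force fell to zero as it dropped. I checked for the drop in the pictures and with one light nudge of 2–3 N. I did not push it hard against the studs.
- **Board check:** seen from both cameras, its four top corners are at 164–167 mm, against a rim reading of 168.6 mm. Its front edge is at y ≈ 185 mm, as it should be when home. The rear corners read about 2 mm lower than the front ones, which is within the measuring error.
- **Catch:** I turned it by its tab with the shut fingertips, at about 1 N, until it met its stop at about 5 N. In the last top view it is parallel to the long walls to within about 0.015 rad, and the board had not moved.
- **Rest of the scene:** I did not touch the tools or containers. The arm finished clear of everything, about 90 mm above the board.

No check failed. The only disagreement was between the two camera views, which differed by 3–4 mm, a little more than the stated calibration error.

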